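Stand the fallen reagent bottle back in its row

TASK

The white bottle with the green cap has fallen over on the bench. Stand it upright, cap up, on the green round mark in the grey tray, its place in the row, setting it down rather than dropping it, and let go. Do not push the blue-capped and red-capped bottles in the tray out of place or knock them over.

Things in the scene. Friction and masses are not known exactly. Their poses are not given: they have to be found in the camera images.
- bottle: Fallen white square plastic bottle, about 0.22 kg: body 54 x 54 x 88 mm, shoulder to 97 mm, round green cap 34 mm across to 113 mm from the foot. Origin: centre of the foot; own z runs foot to cap, x and y square to the faces. Starts lying on a face on the bench, axis 27 mm up, own x down, cap within about 20 degrees of straight away from the robot (+x), clear of the tray; does not roll.
- mark: Flat green disc 76 mm across, look only (no step), the bottle's place. Origin: its centre on the tray floor, 4 mm above the bench; z up, y along the tray. Fixed grey tray, 104 x 308 mm, walls 4 mm thick and 12 mm high, holds one row of three places 100 mm apart along y, midway between the long walls; the mark is the middle or an end place (50 mm from the end wall).
- blue_cap: Standing neighbour in the tray: the same white square bottle with a blue cap, loose. Origin: centre of its foot, z up; 113 mm tall.
- red_cap: Standing neighbour in the tray: the same white square bottle with a red cap, loose. Origin: centre of its foot, z up; 113 mm tall.

How it is judged:
At the end, for the whole second after the job is handed in: The green-capped bottle stands at rest, cap up, within 0.15 rad (9 degrees) of upright, on the tray's floor with its foot's centre within 20 mm of the centre of the green mark; the blue-capped and red-capped bottles stand upright within 20 mm of where they started (horizontal distance between bottle and mark below 0.02 m and angle between each of bottle, blue_cap, red_cap's own z axis and vertical below 0.15 rad and height (world z) of bottle between -0.004 and 0.012 m and linear speed of bottle below 0.03 m/s and distance of each of blue_cap, red_cap from where it was at the start of the episode below 0.02 m); the robot touches nothing.
It fails at once if a standing neighbour is knocked over (more than 0.5 rad off upright) (angle between any of blue_cap, red_cap's own z axis and vertical above 0.5 rad).
It fails at once if the bottle is dropped: it moves faster than 0.7 m/s while not touching the fingers (a fall of about 25 mm) (contact force between bottle and the fingers below 0.05 N and linear speed of bottle above 0.7 m/s).
It also fails if it takes over 37 s, if anything falls off the work surface, if the arm or the gripper's body presses on something with over 40 N, if the wrist force passes 120 N, or if a joint passes its speed limit or range.

ROBOT

A 6-joint arm with a two-finger parallel gripper is mounted at the origin on the work surface. World frame = base frame: x ahead of the robot, y to its left, z up, the work surface at z = 0. Lengths are in m, angles in rad, forces in N, time in s.
With the tool pointing down it reaches from about 0.425 to 0.95 m from the base axis. Payload 3.5 kg.
Tool frame: the origin (TCP) lies at the very end of the fingers, on their centre line; the grasp point (between the pads) lies 19 mm behind it (ctrl.grip_point_offset is the distance from the TCP to the grasp point, in m); z points along the fingers, y is the line along which they close (so a half turn about z gives the same grasp; the last joint's range is limited). The gripper opens to 85 mm and grips with 20 to 120 N. Pads are 22 mm wide; open, the fingers measure 114 mm over their backs; the gripper's body (76 mm by 85 mm) begins 54 mm behind the grasp point. The pads swing forward as they close: fully open they stand 13 mm farther back than shut.
Start: joints at [1.075, 0.286, 1.577, -0, 1.279, -0.15], TCP at [0.229, 0.635, 0.231] pointing down, gripper open.
Joint ranges: [-2.77, 2.77], [-0.9, 2.22], [0.21, 2.48], [-1.53, 4.67], [0.24, 2.81], [-2.84, 2.84]. Speed limits (rad/s): [2.79, 2.79, 3.14, 3.14, 3.14, 3.14].

INTERFACE

Orientations are given as a unit quaternion [x, y, z, w].
In Python, from plant import ctrl gives the robot as it stands. The module is installed in compiled form; this text tells all that it offers.
- The arm moves only by the shell command python3 -m pendant 'ROWS' [OPENING] [FORCE]. ROWS is JSON, a list of rows, each an object of numbers: "dx", "dy", "dz": the shift along the tool's x, y, z in cm; "twist": the turn about the tool's z in degrees. A call has 1 to 10 rows; each row is the pose to reach, as a shift and turn from the pose commanded when the call began, along the tool's axes at that moment; what a row does not reach only later rows make up. A row lasts 1/8 s, in which the tool goes at most 62.5 mm and 10.7 degrees, less where a joint would pass 70% of its speed; a pose out of reach is approached as far as the arm can. A call with a gripper value outside its range is refused whole. OPENING is the opening in per cent of the stroke, from 0 (shut) to 100 (fully open), set as the call begins (- or left out, the last holds). The fingers move at their own pace and stop on an object; FORCE is the grip in N (left out, the last holds). Time passes only in rows, so rows that repeat a pose let the fingers close. It gives the time, the measured TCP pose, the force, the opening and the grip force at its end, in the units of the state.
- ctrl.get_state(): the state, without advancing time (a new reading comes with each control period).
- ctrl.read_camera(name): name is "scene" or "top" or "wrist"; returns a dict with "img" (384x512x3 uint8, red, green, blue), "depth" (384x512 float32, m along the optical axis (not along the pixel's ray), 0 where there is no reading), "camera_matrix" (3x3 intrinsics, pixels), "xyz" and "rotation" of the camera in the world; the wrist camera has in their place "tool_from_camera" (4x4, takes a point from camera to tool coordinates, whose origin is the TCP and whose axes are the flange's). Camera axes: x right, y up, looking along -z (the intrinsics and any distortion apply to the point x, -y, -z); pixel columns grow to the right and rows downward; lengths in m; the calibration is good to about 2 mm. The wrist camera is an equidistant fisheye: a pixel r from the principal point sees the ray r / f radians off the axis. A picture is of the moment at which its call begins: read the wrist's pose just before it.
- ctrl.sign_off(): hands the job in; it is judged then, once.
The state is a dict: "time": time; "qpos": joint angles; "dq": joint speeds; "joint_efforts": joint torques, N m; "eef_pos": TCP position; "tcp_rot": TCP orientation; "contact_force": force on the tool from outside, world axes, zero at the start; "wrist_torque": the same for the moment, N m; "opening": opening from 0.0 (shut) to 1.0 (fully open); "finger_force": force on a finger pad.
Only numpy, scipy, OpenCV 4.12 (cv2) and the standard library are available. Lean on these libraries where they do the work, as an engineer would, in place of code of your own. Each camera call takes 0.05 s, during which the arm holds its last target. There are 200 camera calls.

## Working session

There is one attempt and no reset: what is moved stays moved. The work goes in short steps, Python scripts to look and compute and a shell command to move; the robot and the scene stay as the last step left them, time stands still between calls to the robot, and variables do not carry over. Pictures are saved under pics/ and viewed, at most 10 in all, crops included, and the job is handed in when it is done.

```bash
mkdir -p pics
cat > h.py <<'E'
import numpy as np, cv2
from plant import ctrl
def cam(n):
    c=ctrl.read_camera(n); return c
def ray(c,u,v):
    K=np.array(c["camera_matrix"]); d=np.array([(u-K[0,2])/K[0,0],-(v-K[1,2])/K[1,1],-1.])
    return np.array(c["xyz"]),np.array(c["rotation"]).reshape(3,3)@d
def plane(c,u,v,z):
    o,d=ray(c,u,v); return o+d*(z-o[2])/d[2]
def blobs(img,lo,hi,amin=25):
    h=cv2.cvtColor(img,cv2.COLOR_RGB2HSV); m=cv2.inRange(h,lo,hi)
    n,l,s,ce=cv2.connectedComponentsWithStats(m)
    return [(tuple(np.round(ce[i],1)),s[i].tolist()) for i in range(1,n) if s[i,4]>=amin],l
E
python3 - <<'E'
from h import *
im=[]
for n in("top","scene"):
    c=cam(n); im.append(c["img"]); print(n,c["xyz"],np.round(c["rotation"],3).tolist())
    for nm,lo,hi in(("green",(40,80,40),(85,255,255)),("blue",(95,100,40),(130,255,255)),("red",(0,120,60),(8,255,255))):
        print(nm,[(b,np.round(plane(c,*b[0],0.004 if nm=="green" else .113),3)) for b in blobs(c["img"],lo,hi)[0]])
cv2.imwrite("pics/a.png",cv2.cvtColor(cv2.resize(np.hstack(im),(800,300)),cv2.COLOR_RGB2BGR))
E
```

```text
top [0.40059027 0.00204736 0.83965736] [0.05, -0.065, -0.695, 0.714]Traceback (most recent call last):
  File "<stdin>", line 6, in <module>
  File "h.py", line 9, in plane
    o,d=ray(c,u,v); return o+d*(z-o[2])/d[2]
        ~~~^^^^^^^
  File "h.py", line 7, in ray
    return np.array(c["xyz"]),np.array(c["rotation"]).reshape(3,3)@d
                              ~~~~~~~~~~~~~~~~~~~~~~~~~~~~~~~^^^^^
ValueError: cannot reshape array of size 4 into shape (3,3)
```

```bash
sed -i 's/np.array(c\["rotation"\]).reshape(3,3)@d/R.from_quat(c["rotation"]).as_matrix()@d/; 1a from scipy.spatial.transform import Rotation as R' h.py
python3 - <<'E'
from h import *
im=[]
for n in("top","scene"):
    c=cam(n); im.append(c["img"]); print(n,c["xyz"],{k:np.shape(v) for k,v in c.items()})
    for nm,lo,hi in(("green",(40,80,40),(85,255,255)),("blue",(95,100,40),(130,255,255)),("red",(0,120,60),(8,255,255))):
        print(nm,[(b,np.round(plane(c,*b[0],0.004 if nm=="green" else .113),3)) for b in blobs(c["img"],lo,hi)[0]])
cv2.imwrite("pics/a.png",cv2.cvtColor(cv2.resize(np.hstack(im),(800,300)),cv2.COLOR_RGB2BGR))
s=ctrl.get_state();print(s,ctrl.grip_point_offset)
E
```

```text
top [0.40059027 0.00204736 0.83965736] {'img': (384, 512, 3), 'depth': (384, 512), 'camera_matrix': (3, 3), 'xyz': (3,), 'rotation': (4,)}
green [(((np.float64(324.9), np.float64(160.3)), [307, 143, 37, 36, 1037]), array([ 0.597, -0.154,  0.004])), (((np.float64(170.0), np.float64(179.1)), [162, 175, 17, 10, 127]), array([0.549, 0.158, 0.004]))]
blue [(((np.float64(280.5), np.float64(155.2)), [272, 146, 18, 19, 269]), array([ 0.579, -0.055,  0.113])), (((np.float64(193.7), np.float64(183.1)), [126, 156, 87, 124, 879]), array([0.524, 0.096, 0.113])), (((np.float64(187.9), np.float64(208.9)), [174, 175, 22, 62, 618]), array([0.478, 0.104, 0.113])), (((np.float64(135.7), np.float64(276.6)), [119, 272, 38, 6, 42]), array([0.362, 0.186, 0.113]))]
red [(((np.float64(391.6), np.float64(140.8)), [382, 132, 21, 19, 289]), array([ 0.611, -0.254,  0.113]))]
scene [1.05698353 0.19014386 0.68503415] {'img': (384, 512, 3), 'depth': (384, 512), 'camera_matrix': (3, 3), 'xyz': (3,), 'rotation': (4,)}
green [(((np.float64(112.0), np.float64(6.7)), [71, 0, 92, 22, 1115]), array([-0.22 , -0.778,  0.004
[... 1128 characters left out ...]
': 0.15, 'qpos': array([ 1.07499099e+00,  2.86998730e-01,  1.57788425e+00,  2.07685430e-05,
        1.27859720e+00, -1.49969106e-01]), 'dq': array([-0.00046642, -0.00146884, -0.00435752, -0.00108253, -0.00070105,
       -0.00093627]), 'joint_efforts': array([ 8.85211157e-04, -4.06600070e+01, -2.93142253e+01, -1.34817947e-04,
        3.96168645e-03, -6.87188759e-06]), 'eef_pos': array([0.22850772, 0.63458404, 0.23021698]), 'tcp_rot': array([ 1.72060553e-01,  9.85085923e-01, -8.91835023e-04, -3.08888134e-04]), 'contact_force': array([-0.4977605 , -0.54162463, -0.18669422]), 'wrist_torque': array([-0.00244284,  0.00511082, -0.02105872]), 'finger_force': 0.0, 'opening': 0.999665032755552} 0.0187
```

View pics/a.png

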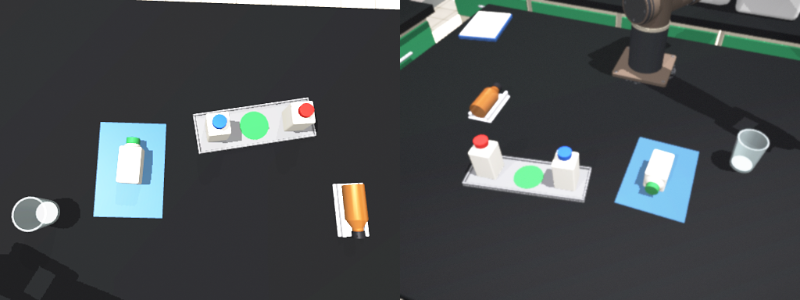

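Run:
```python
from h import *
for n,box in(("top",(110,165,215,290)),("scene",(270,170,390,300))):
    c=cam(n); x0,y0,x1,y1=box
    im=np.ascontiguousarray(c["img"][y0:y1,x0:x1]); cv2.imwrite(f"pics/b_{n}.png",cv2.cvtColor(cv2.resize(im,None,fx=4,fy=4,interpolation=cv2.INTER_NEAREST),cv2.COLOR_RGB2BGR))
    D=c["depth"]
    bl,l=blobs(im,(0,0,120),(179,70,255),100); print(n,bl)
    bg,lg=blobs(im,(40,80,40),(85,255,255))
    def pts(m):
        v,u=np.nonzero(m); u=u+x0;v=v+y0; z=D[v,u]; 
        return np.array([ (lambda o,d:o+d*zz)(*ray(c,a,b)) for a,b,zz in zip(u,v,z) if zz>0])
    W=pts(cv2.inRange(cv2.cvtColor(im,cv2.COLOR_RGB2HSV),(0,0,120),(179,70,255))); G=pts(cv2.inRange(cv2.cvtColor(im,cv2.COLOR_RGB2HSV),(40,80,40),(85,255,255)))
    print("cap",G.mean(0).round(4),G.min(0).round(4),G.max(0).round(4))
    T=W[(W[:,2]>.048)&(W[:,2]<.062)]; print(len(T)); r=cv2.minAreaRect((T[:,:2]*1000).astype(np.float32)); print(r,T[:,2].mean(),cv2.boxPoints(r).round(1).tolist())
```

```text
top [((np.float64(56.4), np.float64(44.7)), [38, 18, 37, 53, 1681]), ((np.float64(22.1), np.float64(86.0)), [10, 40, 36, 72, 1118])]
cap [0.5427 0.1513 0.0407] [0.5352 0.1364 0.0299] [0.5506 0.1684 0.0465]
1373
((484.5115051269531, 155.1699981689453), (54.78059768676758, 91.52118682861328), 88.23059844970703) 0.0540405031381209 [[437.8999938964844, 129.1999969482422], [529.4000244140625, 126.4000015258789], [531.0999755859375, 181.10000610351562], [439.6000061035156, 184.0]]
scene [((np.float64(61.1), np.float64(45.4)), [41, 20, 41, 56, 1397])]
cap [0.5504 0.1559 0.0329] [0.5387 0.1402 0.0113] [0.5552 0.1722 0.0447]
989
((486.7701721191406, 157.9366455078125), (53.83844757080078, 93.68449401855469), 87.76850128173828) 0.052929720404891814 [[438.8999938964844, 132.89999389648438], [532.5, 129.1999969482422], [534.5999755859375, 183.0], [441.0, 186.6999969482422]]
```

View pics/b_top.png

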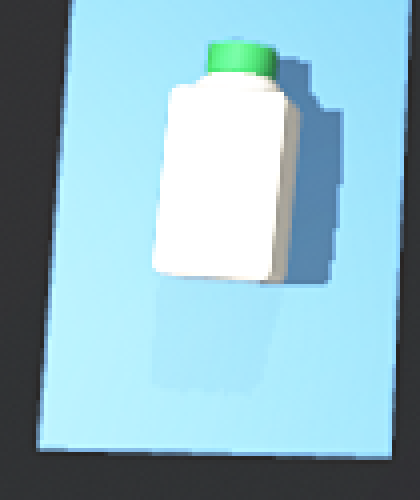

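```bash
cat > d.py <<'E'
import sys
from h import *
# usage: x y z [tool-y heading deg]; prints shift in tool axes (cm) and twist (deg)
s=ctrl.get_state(); M=R.from_quat(s["tcp_rot"]); a=list(map(float,sys.argv[1:]))
print("t",round(s["time"],2),"pos",s["eef_pos"].round(4),"shift",(M.inv().apply(np.array(a[:3])-s["eef_pos"])*100).round(2))
ty=M.as_matrix()[:,1]; h=np.degrees(np.arctan2(ty[1],ty[0])); print("heading",h.round(2),"twist",(h-a[3] if len(a)>3 else 0))
E
python3 -m pendant '[{"dx":-4.7,"dy":-3.4,"twist":-2},{"dx":-9.4,"dy":-6.8,"twist":-4},{"dx":-14.1,"dy":-10.2,"twist":-6},{"dx":-18.8,"dy":-13.7,"twist":-8},{"dx":-23.5,"dy":-17.1,"twist":-10},{"dx":-28.2,"dy":-20.5,"twist":-12},{"dx":-32.9,"dy":-23.9,"twist":-14},{"dx":-37.6,"dy":-27.3,"twist":-16},{"dx":-42.3,"dy":-30.7,"twist":-18},{"dx":-47,"dy":-34.1,"twist":-18}]' 100 20; python3 d.py 0.555 0.154 0.006 88.2
```

```text
t 0.25 pos [0.2286 0.6348 0.2306] shift [-47.   -34.14  22.5 ]
heading 70.19 twist -18.0117957848464$[0]: bad value
```

```bash
python3 -m pendant '[{"dx":-4.7,"dy":-3.4,"dz":0,"twist":-2},{"dx":-9.4,"dy":-6.8,"dz":0,"twist":-4},{"dx":-14.1,"dy":-10.2,"dz":0,"twist":-6},{"dx":-18.8,"dy":-13.7,"dz":0,"twist":-8},{"dx":-23.5,"dy":-17.1,"dz":0,"twist":-10},{"dx":-28.2,"dy":-20.5,"dz":0,"twist":-12},{"dx":-32.9,"dy":-23.9,"dz":0,"twist":-14},{"dx":-37.6,"dy":-27.3,"dz":0,"twist":-16},{"dx":-42.3,"dy":-30.7,"dz":0,"twist":-18},{"dx":-47,"dy":-34.1,"dz":0,"twist":-18}]' 100 20; python3 d.py 0.555 0.154 0.006 88.2
```

```text
time: 1.5
eef_pos: [0.5562, 0.1532, 0.2315]
tcp_rot: [0.016, 1.0, 0.0, 0.0]
contact_force: [0.3, 0.3, -0.4]
opening: 0.996
finger_force: 0.0
t 1.5 pos [0.5562 0.1532 0.2315] shift [ 0.13  0.07 22.55]
heading 88.19 twist -0.009201763843847743
```

```bash
python3 -m pendant '[{"dx":0.1,"dy":0.1,"dz":5,"twist":0},{"dx":0.1,"dy":0.1,"dz":10,"twist":0},{"dx":0.1,"dy":0.1,"dz":15,"twist":0},{"dx":0.1,"dy":0.1,"dz":19,"twist":0},{"dx":0.1,"dy":0.1,"dz":21,"twist":0},{"dx":0.1,"dy":0.1,"dz":22.4,"twist":0},{"dx":0.1,"dy":0.1,"dz":22.4,"twist":0}]' 100 20
python3 - <<'E'
from h import *
im=[cam(n)["img"] for n in("scene","wrist")]
im[0]=cv2.resize(im[0][150:320,250:420],(400,400)); im[1]=cv2.resize(im[1],(400,300)); im[1]=np.vstack([im[1],np.zeros((100,400,3),np.uint8)])
cv2.imwrite("pics/c.png",cv2.cvtColor(np.hstack(im),cv2.COLOR_RGB2BGR))
E
```

```text
time: 2.38
eef_pos: [0.5545, 0.156, 0.0073]
tcp_rot: [0.016, 1.0, -0.0, -0.0]
contact_force: [0.8, -1.1, -0.1]
opening: 1.005
finger_force: 0.0
```

View pics/c.png

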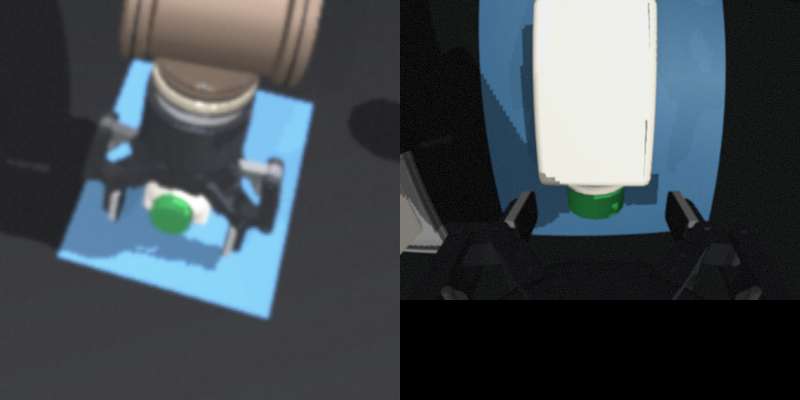

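The cap (wrist view ~(597,200)) lies between the open pads (~(520,212) and (682,212)), and the pads reach over its outer half. Next I close.

```bash
python3 -m pendant '[{"dx":0,"dy":0,"dz":0,"twist":0},{"dx":0,"dy":0,"dz":0,"twist":0},{"dx":0,"dy":0,"dz":0,"twist":0},{"dx":0,"dy":0,"dz":0,"twist":0},{"dx":0,"dy":0,"dz":0,"twist":0},{"dx":0,"dy":0,"dz":0,"twist":0}]' 0 20
python3 -m pendant '[{"dx":0.1,"dy":0,"dz":-0.8,"twist":0},{"dx":0.3,"dy":0,"dz":-1.6,"twist":0},{"dx":0.6,"dy":0,"dz":-2.4,"twist":0},{"dx":0.6,"dy":0,"dz":-2.4,"twist":0}]'
cat > look.py <<'E'
import sys
from h import *
c=cam("scene"); im=c["img"]; x,y,w,n=int(sys.argv[1]),int(sys.argv[2]),int(sys.argv[3]),sys.argv[4]
t=cam("top")["img"]; X,Y=int(sys.argv[5]),int(sys.argv[6])
o=np.hstack([cv2.resize(i,(400,400)) for i in(im[y:y+w,x:x+w],t[Y:Y+w,X:X+w])])
cv2.imwrite(f"pics/{n}.png",cv2.cvtColor(o,cv2.COLOR_RGB2BGR)); print(ctrl.get_state()["time"])
E
python3 look.py 250 150 170 e 90 130
```

```text
time: 3.22
eef_pos: [0.5549, 0.1559, 0.0078]
tcp_rot: [0.016, 1.0, -0.0, 0.001]
contact_force: [-0.1, 0.1, 4.0]
opening: 0.383
finger_force: 19.7
time: 3.72
eef_pos: [0.5485, 0.1563, 0.0321]
tcp_rot: [0.016, 1.0, 0.0, 0.001]
contact_force: [0.3, -0.3, -1.8]
opening: 0.383
finger_force: 20.1
3.825
```

View pics/e.png

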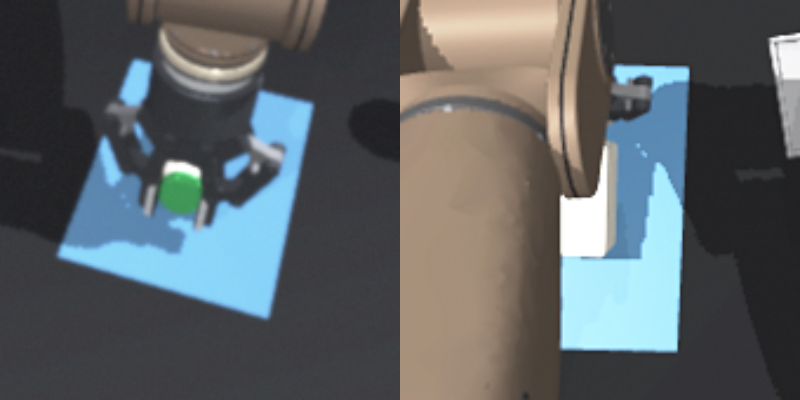

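The cap is held and lifted about 24 mm. This view does not show the bottle's tilt, so I'll measure it with the wrist depth.

```bash
cat > tilt.py <<'E'
from h import *
s=ctrl.get_state(); c=ctrl.read_camera("wrist"); K=np.array(c["camera_matrix"]); T=np.array(c["tool_from_camera"])
hs=cv2.cvtColor(c["img"],cv2.COLOR_RGB2HSV); m=cv2.inRange(hs,(0,0,60),(179,60,255))
v,u=np.nonzero(m); z=c["depth"][v,u]; k=z>0; u,v,z=u[k],v[k],z[k]
a,b=(u-K[0,2])/K[0,0],(v-K[1,2])/K[1,1]; r=np.hypot(a,b)+1e-9; q=np.tan(r)/r
P=np.c_[a*q*z,-b*q*z,-z]; P=P@T[:3,:3].T+T[:3,3]
W=R.from_quat(s["tcp_rot"]).apply(P)+s["eef_pos"]
tcp=s["eef_pos"]; k=(np.abs(W[:,0]-tcp[0]+.05)<.09)&(np.abs(W[:,1]-tcp[1])<.035)&(W[:,2]>.01)&(W[:,2]<tcp[2]+.06); W=W[k]
print("tcp",tcp.round(4),"n",len(W))
# height profile along x
for x in np.arange(W[:,0].min(),W[:,0].max(),.008):
    g=W[np.abs(W[:,0]-x)<.003]; 
    if len(g)>10: print(round(x,3),np.percentile(g[:,2],[10,50,90]).round(3))
E
python3 tilt.py
```

```text
tcp [0.5485 0.1562 0.0315] n 30988
0.43 [0.053 0.054 0.055]
0.438 [0.055 0.056 0.057]
0.446 [0.057 0.058 0.059]
0.454 [0.058 0.059 0.06 ]
0.462 [0.06  0.061 0.062]
0.47 [0.062 0.063 0.064]
0.478 [0.064 0.065 0.066]
0.486 [0.065 0.066 0.068]
0.494 [0.067 0.068 0.069]
0.502 [0.069 0.07  0.071]
0.51 [0.071 0.072 0.073]
0.518 [0.065 0.068 0.07 ]
0.526 [0.059 0.063 0.065]
0.534 [0.043 0.058 0.069]
0.542 [0.07  0.071 0.072]
0.558 [0.07  0.071 0.073]
```

```bash
python3 -m pendant '[{"dx":0.6,"dy":0,"dz":-1.0,"twist":0},{"dx":1.3,"dy":0,"dz":-2.0,"twist":0},{"dx":2.1,"dy":0,"dz":-2.9,"twist":0},{"dx":3.1,"dy":0,"dz":-3.7,"twist":0},{"dx":4.0,"dy":0,"dz":-4.4,"twist":0},{"dx":5.0,"dy":0,"dz":-5.0,"twist":0},{"dx":5.0,"dy":0,"dz":-5.0,"twist":0}]'
python3 tilt.py
```

```text
time: 4.75
eef_pos: [0.4978, 0.1579, 0.0817]
tcp_rot: [0.016, 1.0, 0.0, 0.0]
contact_force: [0.2, -0.3, -2.4]
opening: 0.385
finger_force: 21.6
tcp [0.4978 0.1579 0.0817] n 19153
0.391 [0.051 0.053 0.055]
0.399 [0.056 0.058 0.061]
0.407 [0.063 0.065 0.067]
0.415 [0.07  0.072 0.074]
0.423 [0.076 0.079 0.081]
0.431 [0.083 0.085 0.088]
0.439 [0.09  0.092 0.094]
0.447 [0.097 0.099 0.101]
0.455 [0.103 0.105 0.106]
0.463 [0.1   0.103 0.105]
0.471 [0.093 0.102 0.105]
0.479 [0.08  0.093 0.097]
0.487 [0.092 0.109 0.121]
0.503 [0.121 0.123 0.126]
```

Measured tilt is about 40°. The foot is now about 11 mm off the surface, so the pads' friction is holding the bottle at that angle. I'll carry it to the tray and use the fixed inner wall as a stop to turn it the rest of the way.

```bash
python3 d.py 0.628 -0.148 0.2 99.4
```

```text
t 4.8 pos [0.4982 0.1578 0.0815] shift [-13.94 -30.16 -11.84]
heading 88.2 twist -11.198508315016511
```

```bash
python3 -m pendant '[{"dx":0,"dy":0,"dz":-3,"twist":0},{"dx":0,"dy":0,"dz":-6,"twist":0},{"dx":0,"dy":0,"dz":-9,"twist":0},{"dx":-1,"dy":-2,"dz":-12,"twist":-1},{"dx":-3,"dy":-5,"dz":-12,"twist":-3},{"dx":-5,"dy":-9,"dz":-12,"twist":-5},{"dx":-7,"dy":-13,"dz":-12,"twist":-7},{"dx":-9,"dy":-17,"dz":-12,"twist":-9},{"dx":-11,"dy":-21,"dz":-12,"twist":-11},{"dx":-13,"dy":-25,"dz":-12,"twist":-11.2}]'
python3 -m pendant '[{"dx":-0.9,"dy":-3,"dz":0,"twist":0},{"dx":-0.9,"dy":-5,"dz":0,"twist":0},{"dx":-0.9,"dy":-5,"dz":0,"twist":0}]'
cat > tilt2.py <<'E'
from h import *
s=ctrl.get_state(); c=ctrl.read_camera("wrist"); K=np.array(c["camera_matrix"]); T=np.array(c["tool_from_camera"])
hs=cv2.cvtColor(c["img"],cv2.COLOR_RGB2HSV); m=cv2.inRange(hs,(0,0,60),(179,60,255))
v,u=np.nonzero(m); z=c["depth"][v,u]; k=z>0; u,v,z=u[k],v[k],z[k]
a,b=(u-K[0,2])/K[0,0],(v-K[1,2])/K[1,1]; r=np.hypot(a,b)+1e-9; q=np.tan(r)/r
P=np.c_[a*q*z,-b*q*z,-z]@T[:3,:3].T+T[:3,3]   # tool frame: x back toward foot, z down
k=(np.abs(P[:,1])<.02)&(P[:,0]>0.02)&(P[:,0]<.13)&(P[:,2]<.085); P=P[k]
print("tcp",s["eef_pos"].round(4),"n",len(P))
for x in np.arange(.02,.13,.008):
    g=P[np.abs(P[:,0]-x)<.003]
    if len(g)>10: print(round(x,3),np.percentile(g[:,2],[10,50,90]).round(3))
cv2.imwrite("pics/w.png",cv2.cvtColor(c["img"],cv2.COLOR_RGB2BGR))
E
python3 tilt2.py; python3 d.py 0.628 -0.148 0.077 99.4
```

```text
time: 6.05
eef_pos: [0.6209, -0.0977, 0.2006]
tcp_rot: [-0.082, 0.997, 0.0, -0.0]
contact_force: [0.8, 1.1, -1.9]
opening: 0.383
finger_force: 22.7
time: 6.42
eef_pos: [0.6372, -0.1451, 0.2006]
tcp_rot: [-0.081, 0.997, 0.0, -0.001]
contact_force: [-0.0, 0.8, -2.6]
opening: 0.385
finger_force: 22.7
tcp [ 0.6372 -0.1451  0.2006] n 12023
0.02 [-0.015 -0.013 -0.009]
0.028 [-0.019 -0.017 -0.013]
0.036 [-0.019 -0.018 -0.015]
0.044 [-0.018 -0.017 -0.015]
0.052 [-0.011 -0.008 -0.005]
0.06 [-0.002  0.001  0.004]
0.068 [0.007 0.01  0.013]
0.076 [0.016 0.019 0.022]
0.084 [0.026 0.028 0.031]
0.092 [0.034 0.037 0.04 ]
0.1 [0.044 0.045 0.046]
t 6.47 pos [ 0.637  -0.1439  0.2008] shift [ 0.95 -0.27 12.38]
heading 99.34 twist -0.05974498636525993
```

View pics/w.png

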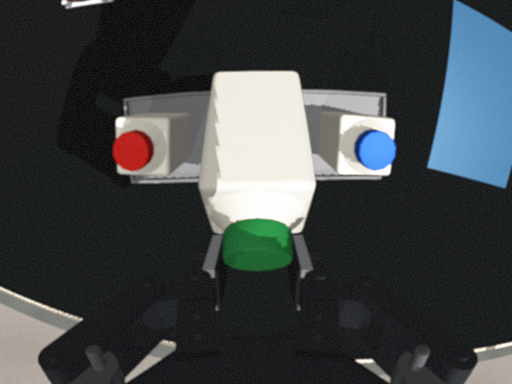

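The bottle, now tilted about 48° (cap at (257,245)), hangs midway between the red cap (132,150) and the blue cap (375,150). Next I lower its foot edge just inside the tray's near wall.

```bash
python3 d.py 0.6197 -0.1494 0.09 99.4;  python3 -m pendant '[{"dx":1,"dy":0.1,"dz":1,"twist":0},{"dx":1.8,"dy":0.2,"dz":4,"twist":0},{"dx":1.8,"dy":0.2,"dz":7,"twist":0},{"dx":1.8,"dy":0.2,"dz":9,"twist":0},{"dx":1.8,"dy":0.2,"dz":10.2,"twist":0},{"dx":1.8,"dy":0.2,"dz":11,"twist":0},{"dx":1.8,"dy":0.2,"dz":11,"twist":0}]'; sed -i 's/^cv2.imwrite.*//' tilt2.py; python3 tilt2.py
```

```text
t 6.47 pos [ 0.637  -0.1439  0.2008] shift [ 1.79 -0.27 11.08]
heading 99.34 twist -0.05974498636525993
time: 7.35
eef_pos: [0.6195, -0.1451, 0.0913]
tcp_rot: [-0.082, 0.997, 0.0, -0.0]
contact_force: [-0.1, 0.4, -1.9]
opening: 0.385
finger_force: 22.7
tcp [ 0.6195 -0.1451  0.0913] n 12065
0.02 [-0.015 -0.012 -0.009]
0.028 [-0.02  -0.017 -0.013]
0.036 [-0.019 -0.018 -0.015]
0.044 [-0.019 -0.017 -0.015]
0.052 [-0.011 -0.008 -0.006]
0.06 [-0.002  0.     0.003]
0.068 [0.007 0.009 0.012]
0.076 [0.016 0.018 0.021]
0.084 [0.025 0.028 0.03 ]
0.092 [0.034 0.037 0.039]
0.1 [0.043 0.044 0.045]
```

```bash
python3 -m pendant '[{"dx":0.8,"dy":-0.4,"dz":0.1,"twist":0},{"dx":1.5,"dy":-0.4,"dz":-0.3,"twist":0},{"dx":2.2,"dy":-0.4,"dz":-0.6,"twist":0},{"dx":2.9,"dy":-0.4,"dz":-0.85,"twist":0},{"dx":3.9,"dy":-0.4,"dz":-1.15,"twist":0},{"dx":4.9,"dy":-0.4,"dz":-1.4,"twist":0},{"dx":5.9,"dy":-0.4,"dz":-1.5,"twist":0},{"dx":5.9,"dy":-0.4,"dz":-1.5,"twist":0}]'; python3 tilt2.py
```

```text
time: 8.4
eef_pos: [0.5616, -0.159, 0.1073]
tcp_rot: [-0.082, 0.997, -0.0, 0.0]
contact_force: [1.5, -0.6, 4.8]
opening: 0.385
finger_force: 25.4
tcp [ 0.5616 -0.159   0.1073] n 6270
0.02 [-0.008 -0.005 -0.002]
0.028 [-0.009 -0.006 -0.002]
0.036 [-0.005 -0.002 -0.001]
0.044 [0.001 0.01  0.022]
0.052 [0.035 0.045 0.055]
0.06 [0.067 0.072 0.078]
```

```bash
python3 -m pendant '[{"dx":0.8,"dy":0,"dz":-0.1,"twist":0},{"dx":1.6,"dy":0,"dz":-0.1,"twist":0},{"dx":2.4,"dy":0,"dz":-0.1,"twist":0},{"dx":3.1,"dy":0,"dz":0,"twist":0},{"dx":3.1,"dy":0,"dz":0,"twist":0}]'; sed -i 's/P\[:,2\]<.085/P[:,2]<.1/; s/^cv2.*//' tilt2.py; python3 tilt2.py; python3 look.py 60 150 180 f 240 80
```

```text
time: 9.07
eef_pos: [0.53, -0.1634, 0.1055]
tcp_rot: [-0.082, 0.997, 0.001, -0.001]
contact_force: [-0.0, -0.1, -0.9]
opening: 0.38
finger_force: 19.8
tcp [ 0.53   -0.1634  0.1055] n 4025
0.02 [-0.004 -0.001  0.002]
0.028 [-0.004 -0.     0.004]
0.036 [0.003 0.007 0.072]
9.225
```

View pics/f.png

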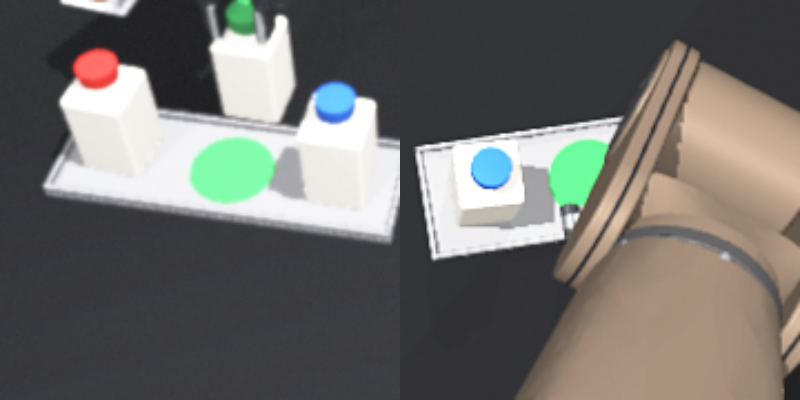

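The green bottle now hangs about upright, but its foot is over the tray's near wall rather than inside. I'll lift it, move it over the mark, and check the tilt before lowering.

```bash
python3 d.py 0.606 -0.1517 0.1355 99.4
```

```text
t 9.22 pos [ 0.5307 -0.1634  0.1058] shift [-7.61 -0.07 -2.98]
heading 99.39 twist -0.013627857395690057
```

```bash
python3 -m pendant '[{"dx":0,"dy":0,"dz":-1,"twist":0},{"dx":0,"dy":0,"dz":-2,"twist":0},{"dx":0,"dy":0,"dz":-3,"twist":0},{"dx":-1,"dy":0,"dz":-3,"twist":0},{"dx":-2.5,"dy":0,"dz":-3,"twist":0},{"dx":-4,"dy":0,"dz":-3,"twist":0},{"dx":-5.5,"dy":0,"dz":-3,"twist":0},{"dx":-6.8,"dy":0,"dz":-3,"twist":0},{"dx":-7.6,"dy":0,"dz":-3,"twist":0},{"dx":-7.6,"dy":0,"dz":-3,"twist":0}]'
cat >> tilt2.py <<'E'
cv2.imwrite("pics/w2.png",cv2.cvtColor(c["img"],cv2.COLOR_RGB2BGR))
E
python3 tilt2.py; python3 look.py 60 110 180 g 240 80
```

```text
time: 10.48
eef_pos: [0.6066, -0.1512, 0.1362]
tcp_rot: [-0.082, 0.997, 0.0, -0.0]
contact_force: [-0.0, 0.5, -1.7]
opening: 0.383
finger_force: 20.2
tcp [ 0.6066 -0.1512  0.1362] n 4342
0.02 [-0.004 -0.002  0.001]
0.028 [-0.005 -0.001  0.003]
0.036 [0.001 0.004 0.006]
0.044 [0.019 0.059 0.082]
10.625
```

View pics/g.png

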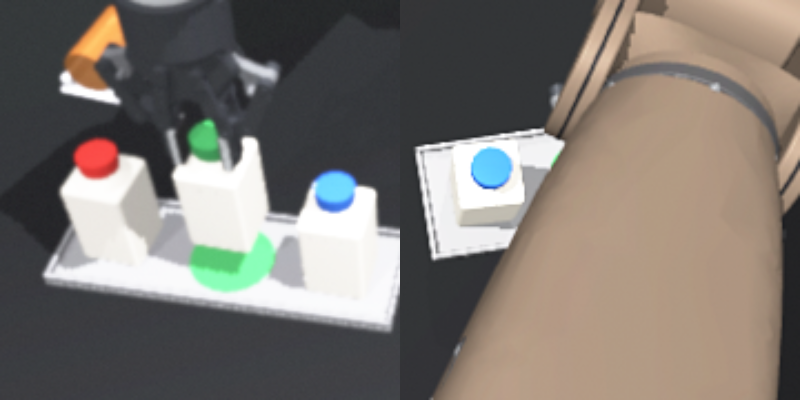

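View pics/w2.png

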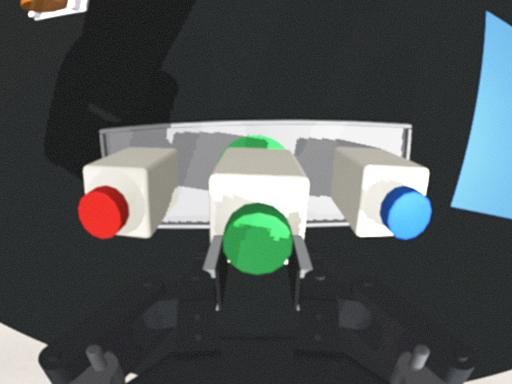

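The bottle is over the mark, between red (103,212) and blue (406,213), and nearly upright. Next I fit its back face for the exact tilt and foot position.

```bash
cat >> tilt2.py <<'E'
g=P[(P[:,2]>.012)&(P[:,2]<.088)&(P[:,0]<.06)]
f=np.polyfit(g[:,2],g[:,0],1); print("face tilt deg",np.degrees(np.arctan(f[0])),"zrange",np.percentile(g[:,2],[1,50,99]).round(3),"x at z=0,.085",np.polyval(f,[0,.085]).round(4),len(g))
y=P[(P[:,2]>-.003)&(P[:,2]<.1)]
E
sed -i 's/<.02)&(P/<.03)\&(P/' tilt2.py; python3 tilt2.py|tail -1
```

```text
face tilt deg 0.8047124745844306 zrange [0.012 0.04  0.086] x at z=0,.085 [0.0401 0.0413] 1843
```

```bash
python3 -m pendant '[{"dx":-0.3,"dy":0,"dz":1,"twist":0},{"dx":-0.6,"dy":0,"dz":2,"twist":0},{"dx":-0.6,"dy":0,"dz":3,"twist":0},{"dx":-0.6,"dy":0,"dz":3.4,"twist":0},{"dx":-0.6,"dy":0,"dz":3.5,"twist":0}]'; python3 -m pendant '[{"dx":0,"dy":0,"dz":0.1,"twist":0},{"dx":0,"dy":0,"dz":0.2,"twist":0},{"dx":0,"dy":0,"dz":0.3,"twist":0},{"dx":0,"dy":0,"dz":0.3,"twist":0}]'
```

```text
time: 11.3
eef_pos: [0.6119, -0.1502, 0.1007]
tcp_rot: [-0.082, 0.997, 0.0, -0.0]
contact_force: [0.6, 0.0, -2.3]
opening: 0.386
finger_force: 20.3
time: 11.8
eef_pos: [0.6123, -0.1504, 0.0985]
tcp_rot: [-0.082, 0.997, -0.0, 0.0]
contact_force: [-0.3, 0.1, -1.7]
opening: 0.382
finger_force: 20.4
```

```bash
python3 -m pendant '[{"dx":0,"dy":0,"dz":0.1,"twist":0},{"dx":0,"dy":0,"dz":0.2,"twist":0},{"dx":0,"dy":0,"dz":0.2,"twist":0}]';python3 -m pendant '[{"dx":0,"dy":0,"dz":0.1,"twist":0},{"dx":0,"dy":0,"dz":0.2,"twist":0},{"dx":0,"dy":0,"dz":0.2,"twist":0}]'
```

```text
time: 12.18
eef_pos: [0.6131, -0.1505, 0.0986]
tcp_rot: [-0.082, 0.997, -0.0, 0.001]
contact_force: [-2.5, 1.0, 5.9]
opening: 0.382
finger_force: 21.1
time: 12.55
eef_pos: [0.6139, -0.1506, 0.0986]
tcp_rot: [-0.082, 0.997, -0.0, 0.002]
contact_force: [-3.2, 2.7, 12.5]
opening: 0.38
finger_force: 21.6
```

```bash
python3 -m pendant '[{"dx":0,"dy":0,"dz":-0.2,"twist":0},{"dx":0,"dy":0,"dz":-0.3,"twist":0},{"dx":0,"dy":0,"dz":-0.3,"twist":0}]'; python3 tilt2.py|tail -1; python3 look.py 60 110 180 k 240 80
```

```text
time: 12.92
eef_pos: [0.6126, -0.1506, 0.0985]
tcp_rot: [-0.082, 0.997, -0.0, 0.001]
contact_force: [-1.7, 0.9, 6.4]
opening: 0.379
finger_force: 21.1
face tilt deg 0.9461158963703459 zrange [0.012 0.04  0.086] x at z=0,.085 [0.0402 0.0416] 1846
13.075
```

View pics/k.png

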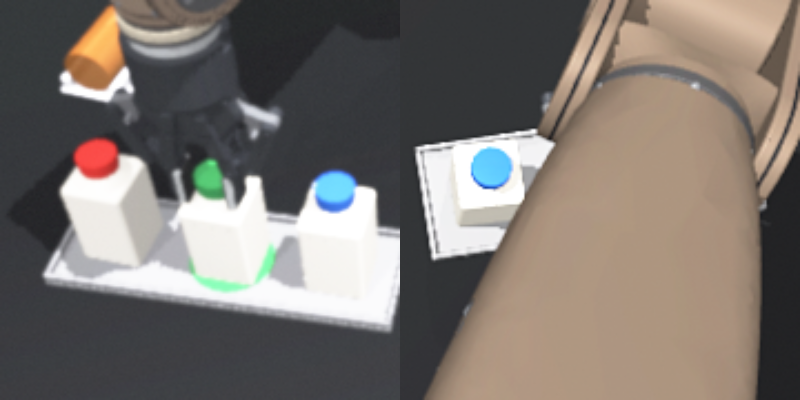

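The foot is centred on the mark: its front edge is at row ~282 and the mark spans rows 222–290. Next I ease off the press, let go and retreat.

```bash
python3 -m pendant '[{"dx":0,"dy":0,"dz":-0.2,"twist":0},{"dx":0,"dy":0,"dz":-0.2,"twist":0}]'; python3 -m pendant '[{"dx":0,"dy":0,"dz":0,"twist":0},{"dx":0,"dy":0,"dz":0,"twist":0},{"dx":0,"dy":0,"dz":0,"twist":0},{"dx":0,"dy":0,"dz":0,"twist":0},{"dx":0,"dy":0,"dz":0,"twist":0}]' 85; python3 -m pendant '[{"dx":0,"dy":0,"dz":-1,"twist":0},{"dx":0,"dy":0,"dz":-3,"twist":0},{"dx":0,"dy":0,"dz":-6,"twist":0},{"dx":0,"dy":0,"dz":-10,"twist":0},{"dx":0,"dy":0,"dz":-14,"twist":0},{"dx":0,"dy":0,"dz":-14,"twist":0}]'
python3 - <<'E'
from h import *
c=cam("scene")
for nm,lo,hi in(("green",(40,80,40),(85,255,255)),("blue",(95,100,40),(130,255,255)),("red",(0,120,60),(8,255,255))):
    for b in blobs(c["img"],lo,hi)[0]:
        p=plane(c,*b[0],.113)
        if .5<p[0]<.7 and p[1]<0: print(nm,b,p.round(3))
cv2.imwrite("pics/z.png",cv2.cvtColor(cv2.resize(c["img"][110:290,60:240],(500,500)),cv2.COLOR_RGB2BGR))
E
```

```text
time: 13.32
eef_pos: [0.6118, -0.1503, 0.0985]
tcp_rot: [-0.082, 0.997, 0.0, -0.0]
contact_force: [-0.5, -0.2, -0.8]
opening: 0.383
finger_force: 20.5
time: 13.95
eef_pos: [0.6122, -0.1503, 0.0994]
tcp_rot: [-0.082, 0.997, -0.0, 0.0]
contact_force: [0.5, -0.6, 0.1]
opening: 0.849
finger_force: 0.0
time: 14.7
eef_pos: [0.6147, -0.1513, 0.2466]
tcp_rot: [-0.082, 0.997, -0.003, 0.005]
contact_force: [0.2, -0.4, 0.0]
opening: 0.849
finger_force: 0.0
green ((np.float64(156.8), np.float64(188.1)), [147, 179, 20, 19, 292]) [ 0.599 -0.15   0.113]
green ((np.float64(179.9), np.float64(228.4)), [175, 221, 9, 16, 55]) [ 0.669 -0.07   0.113]
green ((np.float64(157.5), np.float64(236.9)), [146, 228, 25, 13, 96]) [ 0.697 -0.097  0.113]
blue ((np.float64(210.3), np.float64(194.9)), [201, 186, 20, 19, 295]) [ 0.581 -0.053  0.113]
red ((np.float64(103.1), np.float64(180.5)), [93, 172, 20, 18, 290]) [ 0.615 -0.252  0.113]
```

View pics/z.png

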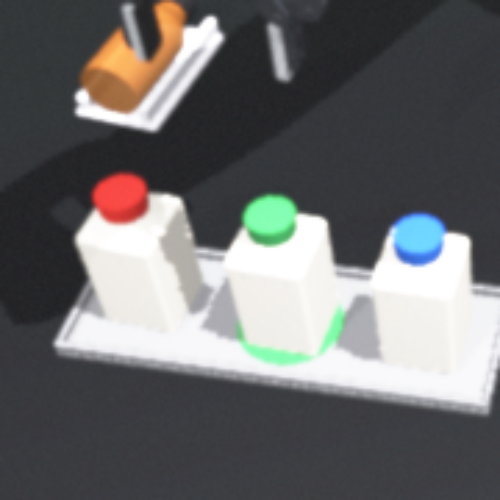

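The green bottle stands upright on the mark, cap at (271,218) and foot inside the green disc. The cap is within 3 mm of the mark's centre, the neighbours have not moved, and the gripper is clear.

```bash
python3 -c "
from plant import ctrl; print(ctrl.sign_off())"
```

```text
the job is handed in; nothing more can be done
None
```

The green-capped bottle stands upright on its mark, about 3 mm off centre by camera. It was set down and released, both neighbours are where they started, and the job was handed in at about 15 s; the sign-off returned no verdict.

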